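Turn over the settled medium bottle

TASK

The medium in the taller of the two white screw-cap bottles on the painter's table has settled. Pick that bottle up, turn it over until its cap points clearly downwards and hold it so for a moment, then stand it upright on the round cork coaster, whole base on the cork. Leave the shorter bottle standing where it is.

Things in the scene. Friction and masses are not known exactly. Their poses are not given: they have to be found in the camera images.
- tall_bottle: White plastic bottle, paper label, black screw cap that stays on; stands upright, loose; 120 mm high, 0.11 to 0.23 kg. Round body, 48 mm in diameter, straight up to 87 mm, then shoulder and neck; cap 26 mm in diameter. Origin: centre of the underside; z points to the cap. Grip the body about 65 mm up with the gripper tilted about 45 degrees. Turned over: z over 120 degrees from straight up.
- coaster: Round cork coaster, 110 mm in diameter and 8 mm thick, fixed flat on the table, free of other things. Origin: centre of the underside, so its top lies 8 mm above it. The bottle's axis should end within 31 mm of its centre.
- short_bottle: The bottle to leave alone: same white plastic, label, cap and 48 mm diameter as the tall one, but only 75 mm high (body to 42 mm). Loose, standing upright on the table. Origin: centre of the underside, z up. Bottles and coaster stand in a row across the table, in any order, over 150 mm apart; between them lie only low things (a brush, a paint tube).
There are look-alikes about, which are no part of the job. Of the things that look like the coaster, take the one that is farthest to the robot's left at the start.

How it is judged:
By the outcome, as a careful person would: the job done as asked, in the order asked, and still so for the second after the job is handed in, with the robot touching nothing.
It also fails if it takes over 48 s, if anything falls off the work surface, if the arm or the gripper's body presses on something with over 40 N, if the wrist force passes 120 N, or if a joint passes its speed limit or range.

ROBOT

A 6-joint arm with a two-finger parallel gripper is mounted at the origin on the work surface. World frame = base frame: x ahead of the robot, y to its left, z up, the work surface at z = 0. Lengths are in m, angles in rad, forces in N, time in s.
With the tool pointing down it reaches from about 0.425 to 0.95 m from the base axis. Payload 3.5 kg.
Tool frame: the origin (TCP) lies midway between the tips of the shut fingers; the grasp point (between the pads) lies 19 mm behind it; z points along the fingers, y is the line along which they close (so a half turn about z gives the same grasp; the last joint's range is limited). The gripper opens to 85 mm and grips with 20 to 120 N. Pads are 22 mm wide; open, the fingers measure 114 mm over their backs; the gripper's body (76 mm by 85 mm) begins 54 mm behind the grasp point. The pads swing forward as they close: fully open they stand 13 mm farther back than shut.
Start: joints at [-1.279, 0.286, 1.577, -0, 1.279, -0.15], TCP at [0.289, -0.61, 0.231] pointing down, gripper open.
Joint ranges: [-2.77, 2.77], [-0.9, 2.22], [0.21, 2.48], [-1.53, 4.67], [0.24, 2.81], [-2.84, 2.84]. Speed limits (rad/s): [2.79, 2.79, 3.14, 3.14, 3.14, 3.14].

INTERFACE

Orientations are given as a unit quaternion [x, y, z, w].
In Python, from plant import ctrl gives the robot as it stands.
- The arm moves only by the tool send_rows, never from a script. Its argument "series" is a list that holds one entry, the list of rows, each a list of 7 numbers: the shift along the tool's x, y, z in cm, then the turn, a rotation vector about the tool's x, y, z in rad, then the opening, from -1 (shut) to 1 (fully open). In form: [[[x, y, z, rx, ry, rz, jaw], ...]]. A call has 1 to 10 rows; each row shifts and turns the commanded pose from where the row before left it, along the tool's axes as they then stand; what a row does not reach is not made up. A row lasts 1/8 s, in which the tool goes at most 62.5 mm and 10.7 degrees, less where a joint would pass 70% of its speed; a pose out of reach is approached as far as the arm can. A call is refused whole if a number of a shift passes 6.25 or a number of a turn 0.188, either way. A call with a gripper value outside its range is refused whole. The fingers move at their own pace and stop on an object; "force" is the grip in N (left out, the last holds). Time passes only in rows, so rows that do not move let the fingers close. It gives the time, the measured TCP pose, the force, the opening and the grip force at its end, in the units of the state.
- ctrl.get_state(): the state, without advancing time (a new reading comes with each control period).
- ctrl.read_camera(name): name is "side" or "top" or "wrist"; returns a dict with "img" (480x640x3 uint8, red, green, blue), "fx", "fy", "cx", "cy" (pixels), "R" (3x3) and "t" (3): a world point X has camera coordinates R X + t; the wrist camera has in their place "hand_eye" (4x4, takes a point from camera to tool coordinates, whose origin is the TCP and whose axes are the flange's). Camera axes: x right, y down, z forward; pixel columns grow to the right and rows downward; lengths in m; the calibration is good to about 2 mm. A picture is of the moment at which its call begins: read the wrist's pose just before it. There is no depth.
- ctrl.sign_off(): hands the job in; it is judged then, once.
The state is a dict: "time": time; "qpos": joint angles; "dq": joint speeds; "joint_efforts": joint torques, N m; "eef_pos": TCP position; "tcp_rot": TCP orientation; "contact_force": force on the tool from outside, world axes, zero at the start; "wrist_torque": the same for the moment, N m; "opening": opening from 0.0 (shut) to 1.0 (fully open); "finger_force": force on a finger pad.
Only numpy, scipy, OpenCV 4.12 (cv2) and the standard library are available. Lean on these libraries where they do the work, as an engineer would, in place of code of your own. Each camera call takes 0.05 s, during which the arm holds its last target. There are 200 camera calls.

## Working session

There is one attempt and no reset: what is moved stays moved. The work goes in short steps, Python scripts to look and compute and a tool call to move; the robot and the scene stay as the last step left them, time stands still between calls to the robot, and variables do not carry over. Pictures are saved under pics/ and viewed, at most 10 in all, crops included, and the job is handed in when it is done.

Besides the shell and the picture viewer there is one more tool, called after ">>>" as name([rows], argument=value, ...), one row to a line, values as JSON. send_rows: Moves the arm, as the interface text tells. Its arguments: {"type":"object","properties":{"series":{"type":"array"},"force":{"type":"number"}},"required":["series"]}

```bash
mkdir -p pics; ls; python3 - <<'E'
from plant import ctrl
import cv2,numpy as np
print(ctrl.get_state())
for n in ["top","side"]:
    c=ctrl.read_camera(n); cv2.imwrite(f"pics/{n}0.png",c["img"][:,:,::-1]); print(n,{k:np.round(v,4).tolist() for k,v in c.items() if k!="img"})
E
```

```text
pics
{'time': 0.0, 'qpos': array([-1.27902254e+00,  2.87237401e-01,  1.57820064e+00,  8.77107117e-07,
        1.27856713e+00, -1.50008283e-01]), 'dq': array([ 0.00115417, -0.00218507, -0.00046636, -0.00019424, -0.00071369,
       -0.00115702]), 'joint_efforts': array([-1.47871056e-04, -4.05981123e+01, -2.92625928e+01, -1.33322806e-04,
        5.70520657e-03, -6.72321804e-06]), 'eef_pos': array([ 0.28842698, -0.6095447 ,  0.22988654]), 'tcp_rot': array([ 9.75701930e-01,  2.19098811e-01, -8.50125289e-05, -1.20325836e-03]), 'contact_force': array([-0.01103905, -0.24047673, -0.15898739]), 'wrist_torque': array([-0.02743879, -0.02871482, -0.01757597]), 'finger_force': 0.0, 'opening': 0.9951457466453575}
top {'fx': 455.9126, 'fy': 455.9126, 'cx': 323.159, 'cy': 240.1434, 'R': [[0.0293, -0.9995, -0.0106], [-0.9868, -0.0273, -0.1595], [0.1591, 0.0151, -0.9871]], 't': [-0.005, 0.5332, 0.6851]}
side {'fx': 526.6131, 'fy': 526.6131, 'cx': 329.0878, 'cy': 233.0188, 'R': [[-0.9221, -0.3867, 0.0135], [-0.2743, 0.6289, -0.7275], [0.2728, -0.6745, -0.686]], 't': [0.4818, 0.1599, 0.7971]}
```

View pics/top0.png

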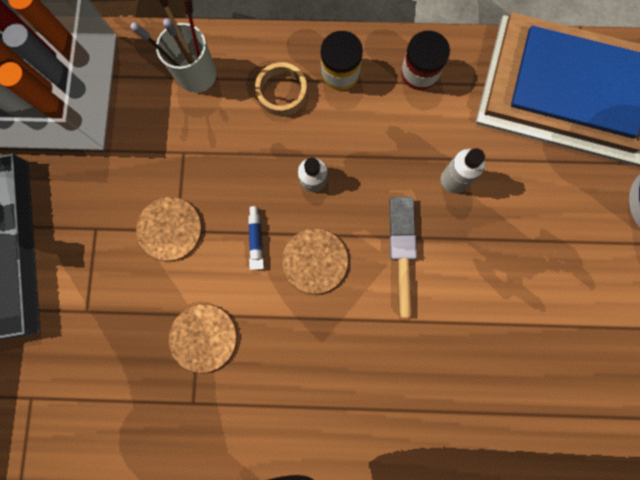

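View pics/side0.png

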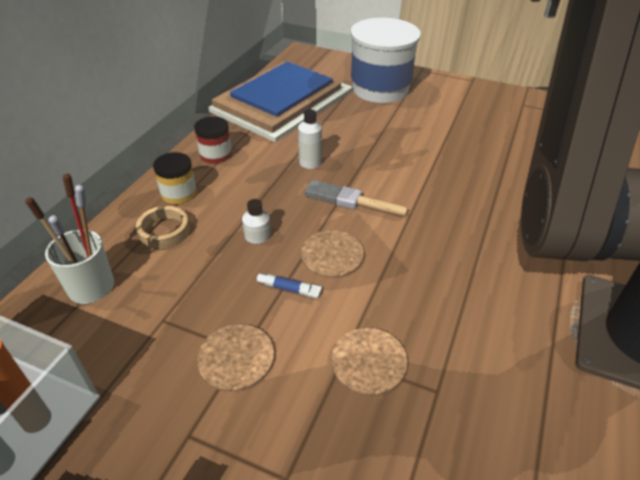

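The top view shows three corks at (169,228), (315,261) and (203,338), with the short bottle at (312,175) and the tall bottle with its cap at (474,160) and foot at (457,185). In the side view the tall cap is at (310,118) and the short cap at (255,208). The leftmost cork, (169,228), should be the target, and I'll measure these next.

```bash
cat > h.py <<'E'
from plant import ctrl
import cv2,numpy as np
from scipy.spatial.transform import Rotation as Rot
def ray(c,u,v):
    R=np.array(c["R"]);o=-R.T@np.array(c["t"]);d=R.T@np.array([(u-c["cx"])/c["fx"],(v-c["cy"])/c["fy"],1]);return o,d/np.linalg.norm(d)
def plane(c,u,v,z):
    o,d=ray(c,u,v);return o+d*(z-o[2])/d[2]
def tri(r1,r2):
    (a,d),(b,e)=r1,r2
    s=np.linalg.lstsq(np.c_[d,-e],b-a,rcond=None)[0];p,q=a+s[0]*d,b+s[1]*e
    return (p+q)/2,np.linalg.norm(p-q)
def blob(m,u,v,r):
    k=np.zeros_like(m);cv2.circle(k,(u,v),r,255,-1);m=m&k
    n,l,s,c=cv2.connectedComponentsWithStats(m);i=1+np.argmax(s[1:,4]);return c[i],s[i].tolist(),(l==i)
def dark(img): return (img.max(2)<50).astype(np.uint8)*255
def white(img):
    hsv=cv2.cvtColor(img,cv2.COLOR_RGB2HSV);return ((hsv[...,1]<50)&(hsv[...,2]>90)).astype(np.uint8)*255
def cork(img):
    h=cv2.cvtColor(img,cv2.COLOR_RGB2HSV);m=((h[...,2]>165)&(h[...,1]>60)).astype(np.uint8)*255
    return cv2.morphologyEx(m,cv2.MORPH_CLOSE,np.ones((7,7),np.uint8))
def st():
    s=ctrl.get_state();R=Rot.from_quat(s["tcp_rot"]);return s,R,np.array(s["eef_pos"])
E
python3 - <<'E'
from h import *
np.set_printoptions(precision=4,suppress=True)
T=ctrl.read_camera("top");S=ctrl.read_camera("side")
for n,a,b in [("tall",(474,160),(310,118)),("short",(312,165),(255,208))]:
    ca,sa,_=blob(dark(T["img"]),*a,14);cb,sb,_=blob(dark(S["img"]),*b,12)
    print(n,ca,sa,cb,sb,tri(ray(T,*ca),ray(S,*cb)))
for n,a,b in [("tall",(462,172),(310,145)),("short",(312,178),(257,227))]:
    ca,sa,_=blob(white(T["img"]),*a,26);cb,sb,_=blob(white(S["img"]),*b,32)
    print(n,"body",ca,sa,cb,sb,tri(ray(T,*ca),ray(S,*cb)))
for a,b in [((169,228),(236,356)),((315,261),(333,252)),((203,338),(369,360))]:
    ca,sa,_=blob(cork(T["img"]),*a,42);cb,sb,_=blob(cork(S["img"]),*b,45)
    print("cork",ca,sa,plane(T,*ca,.008),cb,sb,plane(S,*cb,.008))
s,R,p=st();print(R.as_matrix())
E
```

```text
tall [474.3414 158.0442] [466, 149, 18, 19, 249] [311.15 118.8 ] [309, 116, 5, 6, 20] (array([ 0.6539, -0.2147,  0.1013]), np.float64(0.002204698314648686))Traceback (most recent call last):
  File "<stdin>", line 5, in <module>
  File "h.py", line 14, in blob
    n,l,s,c=cv2.connectedComponentsWithStats(m);i=1+np.argmax(s[1:,4]);return c[i],s[i].tolist(),(l==i)
                                                    ~~~~~~~~~^^^^^^^^^
    return _wrapfunc(a, 'argmax', axis=axis, out=out, **kwds)
    return bound(*args, **kwds)
ValueError: attempt to get argmax of an empty sequence
```

```bash
sed -i 's/max(2)<50/max(2)<75/' h.py
cat > m.py <<'E'
from h import *
np.set_printoptions(precision=4,suppress=True)
T=ctrl.read_camera("top");S=ctrl.read_camera("side")
for n,a,b in [("tall",(474,160),(310,118)),("short",(312,165),(255,208))]:
    ca,sa,_=blob(dark(T["img"]),*a,14);cb,sb,_=blob(dark(S["img"]),*b,12)
    print(n,ca,sa,cb,sb,tri(ray(T,*ca),ray(S,*cb)))
for n,a,b in [("tall",(462,172),(310,145)),("short",(312,178),(257,227))]:
    ca,sa,_=blob(white(T["img"]),*a,26);cb,sb,_=blob(white(S["img"]),*b,32)
    print(n,"body",ca,sa,cb,sb,tri(ray(T,*ca),ray(S,*cb)))
for a,b in [((169,228),(236,356)),((315,261),(333,252)),((203,338),(369,360))]:
    ca,sa,_=blob(cork(T["img"]),*a,42);cb,sb,_=blob(cork(S["img"]),*b,45)
    print("cork",ca,sa,plane(T,*ca,.008),cb,sb,plane(S,*cb,.008))
E
python3 m.py
```

```text
tall [474.4022 157.9928] [465, 149, 20, 19, 276] [309.6338 115.3592] [304, 106, 12, 17, 142] (array([ 0.6532, -0.2115,  0.1103]), np.float64(0.0025003651281795946))
short [312.1593 166.7699] [305, 158, 15, 19, 226] [254.7222 206.9556] [248, 200, 15, 15, 180] (array([0.6486, 0.0311, 0.0635]), np.float64(0.0019884567075909377))
tall body [459.1656 170.6908] [441, 149, 43, 42, 815] [306.1349 140.5255] [280, 114, 42, 55, 1216] (array([ 0.6547, -0.2039,  0.0546]), np.float64(0.009267898527582405))
short body [306.6512 176.7209] [298, 160, 25, 28, 301] [255.4697 226.949 ] [242, 211, 28, 33, 726] (array([0.6439, 0.0416, 0.0269]), np.float64(0.003562882839603484))
cork [170.4873 233.0154] [134, 197, 75, 74, 3706] [0.5438 0.2681 0.008 ] [239.3319 356.1548] [198, 325, 84, 65, 4161] [0.5471 0.2746 0.008 ]
cork [314.9228 262.3786] [282, 228, 75, 73, 3603] [0.5009 0.0233 0.008 ] [331.5976 252.3708] [301, 230, 62, 45, 2120] [0.5058 0.0288 0.008 ]
cork [202.7066 333.8772] [169, 296, 68, 76, 3981] [0.3791 0.2018 0.008 ] [365.2868 357.1268] [324, 317, 83, 77, 4258] [0.3803 0.2047 0.008 ]
```

```bash
cat >> h.py <<'E'
from scipy.linalg import expm,logm
np.set_printoptions(precision=3,suppress=True)
def T4(R,p):
    M=np.eye(4);M[:3,:3]=R;M[:3,3]=p;return M
def tool(az,tilt,flip=1):
    "az deg; tilt deg of tool z below horizontal; flip=1: q6=+90"
    a=np.radians(az);t=np.radians(tilt);rad=np.array([np.cos(a),np.sin(a),0]);tan=np.array([-np.sin(a),np.cos(a),0])
    z=np.cos(t)*rad-np.sin(t)*np.array([0,0,1]);y=-flip*tan;return np.c_[np.cross(y,z),y,z]
def rows(Rt,pt,N=None):
    "equal rows to a target pose, from the measured pose"
    s,R,p=st();D=np.linalg.inv(T4(R.as_matrix(),p))@T4(Rt,pt)
    rv=Rot.from_matrix(D[:3,:3]).as_rotvec()
    N=N or max(1,int(np.ceil(max(np.linalg.norm(rv)/.18,np.linalg.norm(D[:3,3])/.06))))
    d=expm(np.real(logm(D))/N);r=np.r_[d[:3,3]*100,Rot.from_matrix(d[:3,:3]).as_rotvec()]
    M=T4(R.as_matrix(),p);path=[]
    for i in range(N): M=M@d;path.append(M[:3,3])
    print("q",s["qpos"],"p",p,"t",s["time"],"\nN",N,"row",r.round(3).tolist(),"\npath",np.array(path)[::2].tolist())
BOT=np.array([.653,-.2115]);COA=np.array([.55,.273])
E
python3 - <<'E'
from h import *
az=np.degrees(np.arctan2(BOT[1],BOT[0]));R=tool(az,45);g=np.r_[BOT,.065]
print(az);rows(R,g+R[:,2]*(.024-.12),10)
T=ctrl.read_camera("top");S=ctrl.read_camera("side")
print(plane(T,169,228.5,.008),plane(S,236,356,.008),plane(T,136,228,.008)-plane(T,202,228,.008))
E
```

```text
-17.946606849267027
q [-1.279  0.287  1.577  0.     1.279 -0.15 ] p [ 0.289 -0.61   0.231] t 0.3 
N 10 row [3.082, -4.039, 1.991, -0.03, 0.075, 0.071] 
path [[0.29915714999921095, -0.5602575276127693, 0.21096617954521277], [0.3353506728250293, -0.46374228484502233, 0.17551683249982758], [0.3900022263053827, -0.37343130771955385, 0.14833311494995052], [0.4604901295169882, -0.2918854245377524, 0.1320990820580396], [0.5434624730825405, -0.221261297166919, 0.1289938890926059]]
[0.551 0.271 0.008] [0.552 0.276 0.008] [-0.003  0.112  0.   ]
```

>>> send_rows([
  [[3.08, -4.04, 2.0, -0.03, 0.075, 0.071, 1], [3.08, -4.04, 2.0, -0.03, 0.075, 0.071, 1], [3.08, -4.04, 2.0, -0.03, 0.075, 0.071, 1], [3.08, -4.04, 2.0, -0.03, 0.075, 0.071, 1], [3.08, -4.04, 2.0, -0.03, 0.075, 0.071, 1], [3.08, -4.04, 2.0, -0.03, 0.075, 0.071, 1], [3.08, -4.04, 2.0, -0.03, 0.075, 0.071, 1], [3.08, -4.04, 2.0, -0.03, 0.075, 0.071, 1], [3.08, -4.04, 2.0, -0.03, 0.075, 0.071, 1], [3.08, -4.04, 2.0, -0.03, 0.075, 0.071, 1]],
])

```text
time: 1.65
eef_pos: [0.5851, -0.1926, 0.1373]
tcp_rot: [0.914, -0.14, 0.378, 0.053]
contact_force: [1.6, -21.1, 4.7]
opening: 1.002
finger_force: 0.0
```

>>> send_rows([
  [[0, 0, 0, 0, 0, 0, 1], [0, 0, 0, 0, 0, 0, 1]],
])

```text
time: 1.9
eef_pos: [0.5846, -0.1953, 0.1381]
tcp_rot: [0.914, -0.139, 0.378, 0.055]
contact_force: [-0.6, 0.2, 0.2]
opening: 0.998
finger_force: 0.0
```

```bash
sed -i 's/COA=.*/COA=np.array([.5515,.274])/' h.py; python3 - <<'E'
from h import *
s,_,_=st();print(s["contact_force"])
az=np.degrees(np.arctan2(BOT[1],BOT[0]));R=tool(az,45);g=np.r_[BOT,.065]
rows(R,g+R[:,2]*(.024-.12),1);rows(R,g+R[:,2]*.024)
c=ctrl.read_camera("wrist");cv2.imwrite("pics/w1.png",c["img"][:,:,::-1]);print(np.array(c["hand_eye"]))
# predicted cap pixel
s,Rc,p=st();H=np.array(c["hand_eye"]);
for z in (.11,.0):
    X=Rc.inv().apply(np.r_[BOT,z]-p);x=H[:3,:3].T@(X-H[:3,3]);print(c["fx"]*x[0]/x[2]+c["cx"],c["fy"]*x[1]/x[2]+c["cy"])
E
```

```text
[-0.555  0.199  0.223]
q [-0.565 -0.022  2.256  0.929  0.237  0.469] p [ 0.585 -0.195  0.138] t 1.9 
N 1 row [-0.208, -0.563, 0.533, -0.013, 0.002, 0.006] 
path [[0.5884206229232098, -0.1905834023709937, 0.13288225099390846]]
q [-0.565 -0.022  2.256  0.929  0.237  0.469] p [ 0.585 -0.195  0.138] t 1.9 
N 3 row [-0.063, -0.153, 4.177, -0.004, 0.001, 0.002] 
path [[0.6127807251608246, -0.20226993474281732, 0.10805371948808387], [0.6691448442691976, -0.21672914940725158, 0.048029437251522894]]
[[-0.    -0.953 -0.302  0.077]
 [ 1.    -0.    -0.001 -0.   ]
 [ 0.001 -0.302  0.953 -0.143]
 [ 0.     0.     0.     1.   ]]
313.7647185178191 203.22728900287984
317.25251805817203 275.64900253836
```

View pics/w1.png

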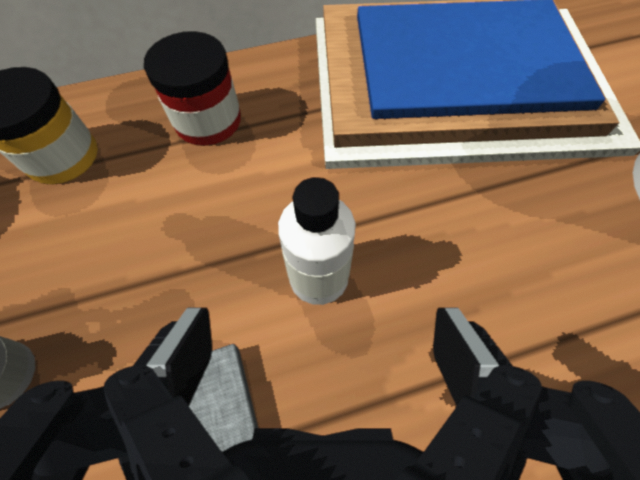

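The wrist view shows the tall bottle centred between the open fingers, cap at (316,203) against a predicted (314,203), so the measurement agrees. However, joint 5 is at its 0.24 limit. I'll fit the kinematics so I can choose a configuration clear of it.

```bash
cat > fk.py <<'E'
import numpy as np
from scipy.spatial.transform import Rotation as Rot
def parts(q):
    R1=Rot.from_euler('z',q[0]);R2=R1*Rot.from_euler('y',q[1]);R3=R2*Rot.from_euler('y',q[2])
    R4=R3*Rot.from_euler('z',q[3]);R5=R4*Rot.from_euler('y',q[4]);R6=R5*Rot.from_euler('z',q[5])
    return R1,R2,R3,R6
E
python3 - <<'E'
from fk import *
np.set_printoptions(precision=4,suppress=True)
from plant import ctrl
s=ctrl.get_state()
A=[];b=[]
for q,p,qt in [([-1.279,.287,1.5775,0,1.279,-.15],[.289,-.61,.231],[.9757,.219,0,0]),(s["qpos"],s["eef_pos"],s["tcp_rot"])]:
    R1,R2,R3,R6=parts(q);print((R6.inv()*Rot.from_quat(qt)).as_matrix())
    z=[0,0,1];A.append(np.c_[z,R2.apply(z),R3.apply(z),R6.apply(z)]);b.append(p)
A=np.vstack(A);b=np.hstack(b);x=np.linalg.lstsq(A,b,rcond=None);print(x[0],A@x[0]-b,x[3])
E
```

```text
[[-0.0002 -1.     -0.0019]
 [ 1.     -0.0002 -0.0003]
 [ 0.0003 -0.0019  1.    ]]
[[ 0. -1.  0.]
 [ 1.  0.  0.]
 [-0.  0.  1.]]
[0.0786 0.6312 0.5086 0.3304] [-0.0977 -0.0268 -0.0246 -0.0348 -0.0794  0.0246] [2.4887 1.2432 0.4979 0.1135]
```

```bash
python3 - <<'E'
from fk import *
np.set_printoptions(precision=4,suppress=True)
from plant import ctrl
s=ctrl.get_state()
D=[([-1.279,.287,1.5775,0,1.279,-.15],[.289,-.61,.231]),(s["qpos"],s["eef_pos"])]
for names in ("R1y","R3y","R1y R3x","R3x R4y","R4y","R5y","R5x R1y"):
    A=[];b=[]
    for q,p in D:
        R1,R2,R3,R6=parts(q);R4=R3*Rot.from_euler('z',q[3]);R5=R4*Rot.from_euler('y',q[4])
        z=[0,0,1];d=dict(R1=R1,R2=R2,R3=R3,R4=R4,R5=R5)
        A.append(np.c_[[z,R2.apply(z),R3.apply(z),R6.apply(z)]+[d[n[:2]].apply(np.eye(3)["xyz".index(n[2])]) for n in names.split()]].reshape(-1,3).T);b.append(p)
    M=np.vstack(A);v=np.hstack(b);x=np.linalg.lstsq(M,v,rcond=None);print(names,x[0],M@x[0]-v,x[3][-1])
E
```

```text
R1y [0.1951 0.4616 0.5612 0.2445 0.1016] [ 0.0002  0.0001 -0.0001 -0.0001 -0.0002  0.0001] 0.11170125623334386
R3y [0.1951 0.4616 0.5612 0.2445 0.1016] [ 0.0002  0.0001 -0.0001 -0.0001 -0.0002  0.0001] 0.11170125623334386
R1y R3x [0.228  0.4474 0.5698 0.2472 0.1013 0.0146] [-0.  0. -0. -0. -0. -0.] 0.009363307288287846
R3x R4y [ 4.2023 -1.3839  1.6459  0.4632  1.7806  0.1013] [-0. -0. -0. -0. -0. -0.] 0.012047095392807962
R4y [0.1756 0.3596 0.5896 0.1336 0.1189] [ 0.0164  0.0065 -0.0148 -0.0209 -0.0477  0.0148] 0.10930913669035522
R5y [0.1756 0.3596 0.5896 0.1336 0.1189] [ 0.0164  0.0065 -0.0148 -0.0209 -0.0477  0.0148] 0.10930913669035529
R5x R1y [0.1941 0.463  0.5614 0.2447 0.0006 0.1013] [ 0. -0. -0.  0.  0. -0.] 0.09970867085270511
```

```bash
cat >> fk.py <<'E'
from scipy.optimize import least_squares
LO=np.array([-2.77,-.9,.21,-1.53,.24,-2.84]);HI=np.array([2.77,2.22,2.48,4.67,2.81,2.84])
def fk(q):
    R1,R2,R3,R6=parts(q);z=np.array([0,0,1])
    return R6*Rot.from_euler('z',np.pi/2),.1951*z+.4616*R2.apply(z)+.5612*R3.apply(z)+.2445*R6.apply(z)+.1016*R1.apply([0,1,0])
def ik(R,p,seed):
    R=Rot.from_matrix(R) if not isinstance(R,Rot) else R
    def f(q):
        A,x=fk(q);return np.r_[(A.inv()*R).as_rotvec()*.3,x-p]
    r=least_squares(f,np.clip(seed,LO+.05,HI-.05),bounds=(LO+.03,HI-.03))
    return r.x if np.linalg.norm(r.fun)<1e-4 else None
E
cat > plan.py <<'E'
from h import *
from fk import *
import sys
q0=st()[0]["qpos"];rng=np.random.default_rng(0)
seeds=[q0]+[np.array([q0[0],.2,2,a,b,c]) for a in (-1,.5,1.6,3.1) for b in (.5,1.2) for c in (-1.6,0,1.6)]
def sols(R,p,extra=[]):
    o=[]
    for s in list(extra)+seeds:
        q=ik(R,p,s)
        if q is not None and not any(np.abs(q-k).max()<.05 for k in o): o.append(q)
    return o
G=[]
for psi in range(-100,101,20):
  for fl in (1,-1):
    R=tool(psi,45,fl);p=np.r_[BOT,.065]+R[:,2]*.024
    for q in sols(R,p): 
        d=np.abs(q-q0).max()
        if d<2.2: G.append((d,psi,fl,q))
G.sort(key=lambda g:g[0])
for g in G[:14]: print(*g)
E
time python3 plan.py
```

```text
0.772293087535799 0 1 [-0.591  0.328  2.065  1.442  0.409 -0.303]
0.863519864264989 20 1 [-0.66   0.381  1.99   1.215  0.693 -0.394]
0.9800442350982556 40 1 [-0.694  0.458  1.876  1.024  0.952 -0.511]
1.1102595410161418 60 1 [-0.694  0.547  1.739  0.85   1.188 -0.641]
1.2582052904233143 80 1 [-0.669  0.638  1.595  0.684  1.4   -0.789]
1.4310272081923685 100 1 [-0.625  0.721  1.458  0.516  1.582 -0.962]
1.7105654453972985 100 -1 [-0.625  0.721  1.458  0.516  1.582  2.18 ]
1.872954939598095 -100 -1 [-0.234  0.566  1.71  -0.944  1.058  0.511]
1.8833873630052467 80 -1 [-0.669  0.638  1.595  0.684  1.4    2.353]
2.031332851638705 60 -1 [-0.694  0.547  1.739  0.85   1.188  2.501]
2.0459156866385517 -80 -1 [-0.255  0.476  1.85  -1.117  0.797  0.387]
2.1615480423281297 40 -1 [-0.694  0.458  1.876  1.024  0.952  2.631]
real	0m28.021s
user	0m27.745s
sys	0m0.344s
```

```bash
cat > inv.py <<'E'
from h import *
from fk import *
up=np.array([0,0,1.])
for psi in (0,20,40):
    R=tool(psi,45,1);bt=R.T@up
    qg=ik(R,np.r_[BOT,.065]+R[:,2]*.024,[-.6,.4,2,1.2,.6,-.4]);best=[]
    for k in range(24):
        sd=qg+np.random.default_rng(k).uniform(-1,1,6)*[.5,.4,.6,2,1,2]
        def f(q):
            A,x=fk(q);b=A.apply(bt);g=x-.024*A.as_matrix()[:,2]
            return np.r_[10*max(0,b[2]+np.cos(np.radians(32))),20*max(0,.32-g[2]),20*max(0,g[2]-.55),20*max(0,g[0]-.75),20*max(0,.35-g[0]),.3*(q-qg)]
        r=least_squares(f,np.clip(sd,LO+.1,HI-.1),bounds=(LO+.08,HI-.08));A,x=fk(r.x)
        if f(r.x)[0]<1: best.append((np.abs(r.x-qg).max(),r.x,x,np.degrees(np.arccos(A.apply(bt)[2])),A.as_matrix()[:,2]))
    best.sort(key=lambda b:b[0]);print("psi",psi,qg)
    for b in best[:3]: print("  ",*b)
    for psi2 in (20,40,60,80):
        R2=tool(psi2,45,1);print("   place",psi2,ik(R2,np.r_[COA,.073]+R2[:,2]*.024,qg+[.9,0,0,0,0,0]))
E
python3 inv.py
```

```text
psi 0 [-0.591  0.328  2.065  1.442  0.409 -0.303]
   1.5622472921671153 [-0.591  0.15   1.843  3.004  1.054  1.007] [ 0.718 -0.325  0.564] 147.66420937880065 [ 0.734 -0.349  0.583]
   1.562248646789514 [-0.591  0.15   1.843  3.004  1.054  1.007] [ 0.718 -0.325  0.564] 147.6642022139955 [ 0.734 -0.349  0.583]
   1.562251867217525 [-0.591  0.15   1.843  3.004  1.054  1.007] [ 0.718 -0.325  0.564] 147.66420794954306 [ 0.734 -0.349  0.583]
   place 20 None
   place 40 [ 0.162  0.18   2.237  1.535  0.37  -0.358]
   place 60 [ 0.078  0.231  2.173  1.273  0.656 -0.431]
   place 80 [ 0.036  0.31   2.069  1.066  0.911 -0.545]
psi 20 [-0.66   0.381  1.99   1.215  0.693 -0.394]
   1.7560649958172312 [-0.66   0.45   1.587  2.734  2.449 -1.517] [ 0.573 -0.238  0.571] 147.58793682936601 [-0.18   0.46   0.869]
   1.7580613281456066 [-0.66   0.215  1.797  2.973  1.165  1.   ] [ 0.708 -0.373  0.566] 147.63985265713032 [ 0.682 -0.335  0.65 ]
   1.758083417803406 [-0.66   0.215  1.797  2.973  1.165  1.   ] [ 0.708 -0.373  0.566] 147.63985182899594 [ 0.682 -0.335  0.65 ]
   place 20 None
   place 40 [ 0.162  0.18   2.237  1.535  0.37  -0.358]
   place 60 [ 0.078  0.231  2.173  1.273  0.656 -0.431]
   place 80 [ 0.036  0.31   2.069  1.066  0.911 -0.545]
psi 40 [-0.694  0.458  1.876  1.024  0.952 -0.511]
   1.4867565539286909 [-0.694  0.487  1.5    2.511  2.421 -1.8  ] [ 0.598 -0.241  0.569] 147.61662312046772 [-0.114  0.601  0.791]
   1.4867832400642846 [-0.694  0.487  1.5    2.511  2.421 -1.8  ] [ 0.598 -0.241  0.569] 147.6165561131989 [-0.114  0.601  0.791]
   1.7375397118728775 [-0.694  0.457  1.964  2.661  1.591  1.227] [ 0.701 -0.304  0.334] 147.55698071953216 [ 0.798 -0.063  0.6  ]
   place 20 None
   place 40 [ 0.162  0.18   2.237  1.535  0.37  -0.358]
   place 60 [ 0.078  0.231  2.173  1.273  0.656 -0.431]
   place 80 [ 0.036  0.31   2.069  1.066  0.911 -0.545]
```

```bash
cat >> h.py <<'E'
def G(psi,xy,z,back): 
    R=tool(psi,45,1);return R,np.r_[xy,z]+R[:,2]*(.024-back)
E
python3 - <<'E'
from h import *
from fk import *
rows(*G(20,BOT,.065,.12),6)
for b in (.12,.06,0): print(ik(*G(20,BOT,.065,b),[-.6,.4,2,1.2,.6,-.4]))
E
```

```text
q [-0.566 -0.022  2.256  0.929  0.237  0.469] p [ 0.584 -0.196  0.138] t 1.95 
N 6 row [0.014, 0.656, 0.133, 0.076, 0.0, -0.077] 
path [[0.5833206076667002, -0.20245597196051762, 0.13719616858487757], [0.583559678501719, -0.2157051121779182, 0.1354522531158713], [0.5866430525964639, -0.22859594574123346, 0.13373256513187592]]
[-0.8    0.144  2.091  1.041  0.845 -0.282]
[-0.727  0.261  2.048  1.125  0.761 -0.337]
[-0.66   0.381  1.99   1.215  0.693 -0.394]
```

>>> send_rows([
  [[0.01, 0.65, 0.13, 0.076, 0, -0.077, 1], [0.01, 0.65, 0.13, 0.076, 0, -0.077, 1], [0.01, 0.65, 0.13, 0.076, 0, -0.077, 1], [0.01, 0.65, 0.13, 0.076, 0, -0.077, 1], [0.01, 0.65, 0.13, 0.076, 0, -0.077, 1], [0.01, 0.65, 0.13, 0.076, 0, -0.077, 1], [0, 0, 0, 0, 0, 0, 1], [0, 0, 0, 0, 0, 0, 1]],
])

```text
time: 2.95
eef_pos: [0.5886, -0.234, 0.1324]
tcp_rot: [0.91, 0.159, 0.377, -0.067]
contact_force: [0.3, -0.9, -0.3]
opening: 1.003
finger_force: 0.0
```

```bash
python3 - <<'E'
from h import *
rows(*G(20,BOT,.065,.12),1);rows(*G(20,BOT,.065,0),6)
c=ctrl.read_camera("wrist");H=np.array(c["hand_eye"]);s,Rc,p=st()
for z in (.12,.11,0):
    x=H[:3,:3].T@(Rc.inv().apply(np.r_[BOT,z]-p)-H[:3,3]);print(c["fx"]*x[0]/x[2]+c["cx"],c["fy"]*x[1]/x[2]+c["cy"])
cv2.imwrite("pics/w2.png",c["img"][:,:,::-1])
print(blob(dark(c["img"]),int(c["fx"]*0+320),200,45)[:2],blob(white(c["img"]),320,230,70)[:2])
E
```

```text
q [-0.805  0.153  2.083  1.039  0.848 -0.281] p [ 0.589 -0.234  0.132] t 2.95 
N 1 row [0.063, 0.092, -0.012, -0.0, 0.0, -0.004] 
path [[0.5892115496586873, -0.23471709721420567, 0.13288225099390852]]
q [-0.805  0.153  2.083  1.039  0.848 -0.281] p [ 0.589 -0.234  0.132] t 2.95 
N 6 row [0.011, 0.016, 1.998, -0.0, 0.0, -0.001] 
path [[0.6019548981867276, -0.22925330984377554, 0.11829557633529571], [0.6287486167979199, -0.21982747468362968, 0.09018704044652813], [0.6555465579516705, -0.21040537587840064, 0.06208127734860199]]
326.0006491005069 191.56651705332806
325.9065690973779 201.94199092600985
325.229783209994 276.5803206284553
(array([324.861, 202.753]), [302, 175, 47, 57, 2165]) (array([323.833, 252.511]), [285, 199, 79, 102, 4786])
```

>>> send_rows([
  [[0.01, 0.01, 2.0, 0, 0, 0, 1], [0.01, 0.01, 2.0, 0, 0, 0, 1], [0.01, 0.01, 2.0, 0, 0, 0, 1], [0.01, 0.01, 2.0, 0, 0, 0, 1], [0.01, 0.01, 2.0, 0, 0, 0, 1], [0.01, 0.01, 2.0, 0, 0, 0, 1], [0, 0, 0, 0, 0, 0, 1], [0, 0, 0, 0, 0, 0, 1]],
])

```text
time: 4.0
eef_pos: [0.6693, -0.2044, 0.0487]
tcp_rot: [0.91, 0.16, 0.377, -0.068]
contact_force: [-0.5, 0.2, -0.4]
opening: 1.001
finger_force: 0.0
```

>>> send_rows([
  [[0, 0, 0, 0, 0, 0, -1], [0, 0, 0, 0, 0, 0, -1], [0, 0, 0, 0, 0, 0, -1], [0, 0, 0, 0, 0, 0, -1], [0, 0, 0, 0, 0, 0, -1], [0, 0, 0, 0, 0, 0, -1], [0, 0, 0, 0, 0, 0, -1], [0, 0, 0, 0, 0, 0, -1]],
], force=70)

```text
time: 5.0
eef_pos: [0.67, -0.2053, 0.0491]
tcp_rot: [0.91, 0.16, 0.377, -0.067]
contact_force: [-1.9, -1.4, 6.1]
opening: 0.545
finger_force: 71.5
```

```bash
python3 - <<'E'
from h import *
from fk import *
s,R,p=st();print(s["opening"],s["finger_force"],s["contact_force"])
rows(*G(20,BOT,.065,0),1)
Rg,pg=G(20,BOT,.065,0);rows(Rg,pg+[0,0,.12],5)
print(ik(Rg,pg+[0,0,.12],s["qpos"]))
c=ctrl.read_camera("wrist");cv2.imwrite("pics/w3.png",c["img"][:,:,::-1])
E
```

```text
0.5446861414961456 71.53664946556091 [-1.898 -1.357  6.128]
q [-0.663  0.404  1.96   1.207  0.698 -0.385] p [ 0.67  -0.205  0.049] t 5.0 
N 1 row [-0.161, -0.002, -0.003, -0.001, -0.001, -0.001] 
path [[0.6689471125853282, -0.2056957256964485, 0.048029437251522915]]
q [-0.663  0.404  1.96   1.207  0.698 -0.385] p [ 0.67  -0.205  0.049] t 5.0 
N 5 row [1.666, -0.003, -1.696, -0.0, -0.0, -0.0] 
path [[0.6698220564904872, -0.20541169076292787, 0.07292391464445988], [0.6693779618233405, -0.205571636177264, 0.12047656147864355], [0.6689471125853281, -0.20569572569644856, 0.1680294372515228]]
[-0.66   0.201  1.947  0.997  0.793 -0.1  ]
```

View pics/w3.png

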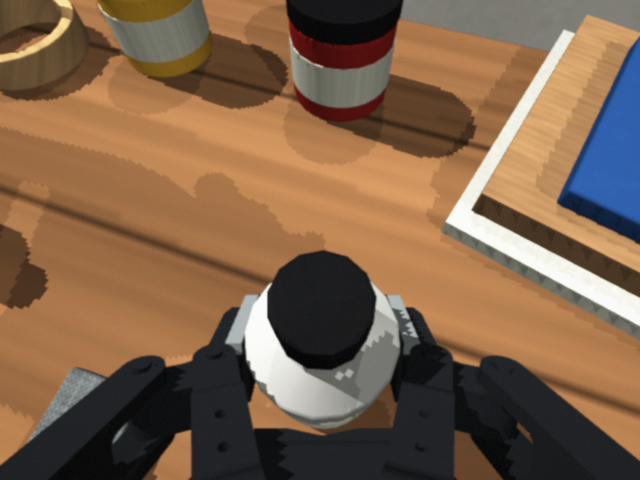

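The wrist view shows both pads on the bottle's sides, with the cap at (320,310) and upright between the fingers. The opening of 0.545 is about 46 mm, which fits the 48 mm body. Now I'll lift it.

>>> send_rows([
  [[0.85, 0, -0.85, 0, 0, 0, -1], [1.7, 0, -1.7, 0, 0, 0, -1], [1.7, 0, -1.7, 0, 0, 0, -1], [1.7, 0, -1.7, 0, 0, 0, -1], [1.7, 0, -1.7, 0, 0, 0, -1], [0.85, 0, -0.85, 0, 0, 0, -1], [0, 0, 0, 0, 0, 0, -1]],
])

```text
time: 5.92
eef_pos: [0.6697, -0.205, 0.1689]
tcp_rot: [0.91, 0.16, 0.377, -0.067]
contact_force: [-0.8, 0.2, -1.9]
opening: 0.547
finger_force: 72.0
```

```bash
cat > turn.py <<'E'
from h import *
from fk import *
s,R,p=st();q0=s["qpos"];bt=tool(20,45).T@[0,0,1.]
print(s["contact_force"],s["finger_force"],s["opening"],p,q0)
best=[]
for k in range(20):
    sd=q0+np.random.default_rng(k).uniform(-1,1,6)*[.3,.4,.6,2,1,2]
    def f(q):
        A,x=fk(q);b=A.apply(bt);g=x-.024*A.as_matrix()[:,2]
        return np.r_[10*max(0,b[2]+np.cos(np.radians(35))),20*max(0,.25-g[2]),20*max(0,g[2]-.45),20*max(0,g[0]-.68),20*max(0,.4-g[0]),.3*(q-q0)]
    r=least_squares(f,np.clip(sd,LO+.1,HI-.1),bounds=(LO+.1,HI-.1))
    if f(r.x)[0]<.6: best.append((np.abs(r.x-q0).max(),r.x))
best.sort(key=lambda b:b[0]);
for d,q in best[:10:3]:
    print("->",d,q,fk(q)[1])
    for t in np.linspace(0,1,5):
        A,x=fk(q0+t*(q-q0));g=x-.024*A.as_matrix()[:,2];print("   g",g,"tilt",np.degrees(np.arccos(A.apply(bt)[2])).round(),"a",A.as_matrix()[:,2])
E
python3 turn.py
```

```text
[-0.789  0.211 -1.882] 72.00746476650238 0.5469252215108944 [ 0.67  -0.205  0.169] [-0.663  0.208  1.938  0.995  0.798 -0.097]
-> 1.4532988268386067 [-0.663  0.296  2.38   1.913  2.011  1.356] [ 0.511 -0.006  0.262]
   g [ 0.655 -0.215  0.186] tilt 0.0 a [ 0.664  0.243 -0.707]
   g [ 0.621 -0.121  0.164] tilt 39.0 a [ 0.632  0.571 -0.524]
   g [ 0.586 -0.054  0.18 ] tilt 77.0 a [ 0.622  0.757 -0.2  ]
   g [ 0.546 -0.022  0.214] tilt 113.0 a [0.617 0.767 0.175]
   g [ 0.497 -0.021  0.249] tilt 145.0 a [0.587 0.623 0.517]
-> 1.4533557087897293 [-0.663  0.296  2.38   1.912  2.011  1.356] [ 0.511 -0.006  0.262]
   g [ 0.655 -0.215  0.186] tilt 0.0 a [ 0.664  0.243 -0.707]
   g [ 0.621 -0.121  0.164] tilt 39.0 a [ 0.632  0.571 -0.524]
   g [ 0.586 -0.054  0.18 ] tilt 77.0 a [ 0.622  0.757 -0.2  ]
   g [ 0.546 -0.022  0.214] tilt 113.0 a [0.617 0.767 0.175]
   g [ 0.497 -0.02   0.249] tilt 145.0 a [0.587 0.623 0.517]
-> 1.4533764118850867 [-0.663  0.296  2.38   1.912  2.011  1.356] [ 0.511 -0.005  0.262]
   g [ 0.655 -0.215  0.186] tilt 0.0 a [ 0.664  0.243 -0.707]
   g [ 0.621 -0.121  0.164] tilt 39.0 a [ 0.632  0.571 -0.524]
   g [ 0.586 -0.054  0.18 ] tilt 77.0 a [ 0.622  0.757 -0.2  ]
   g [ 0.546 -0.022  0.214] tilt 113.0 a [0.617 0.767 0.175]
   g [ 0.497 -0.02   0.249] tilt 145.0 a [0.587 0.623 0.517]
-> 1.4534285944397565 [-0.663  0.296  2.38   1.912  2.011  1.356] [ 0.511 -0.006  0.262]
   g [ 0.655 -0.215  0.186] tilt 0.0 a [ 0.664  0.243 -0.707]
   g [ 0.621 -0.121  0.164] tilt 39.0 a [ 0.632  0.571 -0.524]
   g [ 0.586 -0.054  0.18 ] tilt 77.0 a [ 0.622  0.757 -0.2  ]
   g [ 0.546 -0.022  0.214] tilt 113.0 a [0.617 0.767 0.175]
   g [ 0.497 -0.02   0.249] tilt 145.0 a [0.587 0.623 0.517]
```

```bash
sed -i 's/\.25-g\[2\]/.36-g[2]/;s/g\[2\]-\.45/g[2]-.5/;s/best\[:10:3\]/best[:1]/' turn.py
cat >> h.py <<'E'
def jrows(q0,q1,N,fk):
    out=[]
    for i in range(N):
        A,x=fk(q0+(q1-q0)*i/N);B,y=fk(q0+(q1-q0)*(i+1)/N)
        out.append(np.r_[A.inv().apply(y-x)*100,(A.inv()*B).as_rotvec()])
    for o in out: print(o.round(3).tolist(),round(float(np.linalg.norm(o[3:])),3))
E
cat >> turn.py <<'E'
np.save("qinv.npy",best[0][1]);jrows(q0,best[0][1],16,fk)
E
python3 turn.py
```

```text
[-0.789  0.211 -1.882] 72.00746476650238 0.5469252215108944 [ 0.67  -0.205  0.169] [-0.663  0.208  1.938  0.995  0.798 -0.097]
-> 1.514187143653311 [-0.663  0.287  2.054  2.509  1.477  1.361] [ 0.692 -0.229  0.372]
   g [ 0.655 -0.215  0.186] tilt 0.0 a [ 0.664  0.243 -0.707]
   g [ 0.677 -0.174  0.215] tilt 37.0 a [ 0.785  0.411 -0.462]
   g [ 0.694 -0.163  0.264] tilt 74.0 a [ 0.888  0.439 -0.134]
   g [ 0.695 -0.184  0.317] tilt 110.0 a [0.924 0.316 0.213]
   g [ 0.672 -0.231  0.36 ] tilt 145.0 a [0.856 0.079 0.511]
[1.161, -1.104, 0.305, 0.045, 0.064, 0.163] 0.181
[1.091, -1.13, 0.267, 0.05, 0.063, 0.161] 0.18
[1.029, -1.155, 0.224, 0.055, 0.061, 0.159] 0.179
[0.976, -1.181, 0.177, 0.06, 0.058, 0.156] 0.177
[0.929, -1.211, 0.125, 0.064, 0.055, 0.153] 0.175
[0.886, -1.247, 0.069, 0.069, 0.052, 0.15] 0.173
[0.845, -1.292, 0.01, 0.074, 0.048, 0.147] 0.171
[0.803, -1.346, -0.051, 0.078, 0.044, 0.143] 0.169
[0.756, -1.409, -0.113, 0.082, 0.039, 0.14] 0.167
[0.701, -1.481, -0.176, 0.086, 0.034, 0.136] 0.165
[0.634, -1.561, -0.239, 0.09, 0.028, 0.132] 0.162
[0.554, -1.645, -0.301, 0.093, 0.021, 0.128] 0.159
[0.457, -1.731, -0.361, 0.095, 0.015, 0.123] 0.157
[0.343, -1.816, -0.419, 0.097, 0.007, 0.119] 0.154
[0.209, -1.896, -0.473, 0.098, -0.0, 0.114] 0.151
[0.057, -1.966, -0.523, 0.098, -0.008, 0.11] 0.148
```

>>> send_rows([
  [[1.16, -1.1, 0.3, 0.045, 0.064, 0.163, -1], [1.09, -1.13, 0.27, 0.05, 0.063, 0.161, -1], [1.03, -1.16, 0.22, 0.055, 0.061, 0.159, -1], [0.98, -1.18, 0.18, 0.06, 0.058, 0.156, -1], [0.93, -1.21, 0.12, 0.064, 0.055, 0.153, -1], [0.89, -1.25, 0.07, 0.069, 0.052, 0.15, -1], [0.84, -1.29, 0.01, 0.074, 0.048, 0.147, -1], [0.8, -1.35, -0.05, 0.078, 0.044, 0.143, -1], [0.76, -1.41, -0.11, 0.082, 0.039, 0.14, -1], [0.7, -1.48, -0.18, 0.086, 0.034, 0.136, -1]],
])

```text
time: 7.18
eef_pos: [0.7167, -0.1564, 0.2891]
tcp_rot: [-0.574, 0.388, -0.39, 0.607]
contact_force: [-0.1, 0.9, -1.2]
opening: 0.543
finger_force: 72.0
```

>>> send_rows([
  [[0.63, -1.56, -0.24, 0.09, 0.028, 0.132, -1], [0.55, -1.64, -0.3, 0.093, 0.021, 0.128, -1], [0.46, -1.73, -0.36, 0.095, 0.015, 0.123, -1], [0.34, -1.82, -0.42, 0.097, 0.007, 0.119, -1], [0.21, -1.9, -0.47, 0.098, 0, 0.114, -1], [0.06, -1.97, -0.52, 0.098, -0.008, 0.11, -1], [0, 0, 0, 0, 0, 0, -1], [0, 0, 0, 0, 0, 0, -1], [0, 0, 0, 0, 0, 0, -1]],
])

```text
time: 8.3
eef_pos: [0.6908, -0.2248, 0.3718]
tcp_rot: [-0.197, 0.454, -0.272, 0.825]
contact_force: [1.1, 0.0, -2.4]
opening: 0.549
finger_force: 72.2
```

```bash
python3 - <<'E'
from h import *
s,R,p=st();print(s["time"],s["qpos"],p,s["opening"],s["finger_force"],s["contact_force"],np.degrees(np.arccos(R.apply(tool(20,45).T@[0,0,1.])[2])))
w=ctrl.read_camera("wrist")["img"];S=ctrl.read_camera("side")["img"]
cv2.imwrite("pics/inv.png",np.hstack([cv2.resize(w,(400,300)),cv2.resize(S,(400,300))])[:,:,::-1])
E
```

```text
8.3 [-0.663  0.308  2.044  2.508  1.483  1.353] [ 0.691 -0.225  0.372] 0.5485349591742267 72.19483762979507 [ 1.085  0.045 -2.406] 144.52243603687884
```

View pics/inv.png

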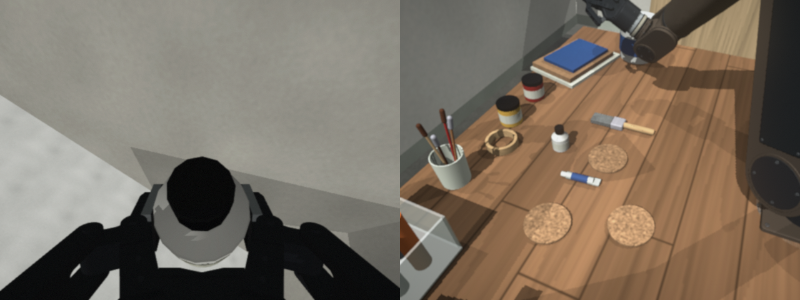

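The wrist inset shows the cap at (201,193), which is (322,309) at full size. It hasn't moved in the grip while turned over at 145°. In the side view the short bottle still stands at (560,138) in the inset, untouched. I'll hold a little longer, then plan the return.

>>> send_rows([
  [[0, 0, 0, 0, 0, 0, -1], [0, 0, 0, 0, 0, 0, -1], [0, 0, 0, 0, 0, 0, -1], [0, 0, 0, 0, 0, 0, -1], [0, 0, 0, 0, 0, 0, -1], [0, 0, 0, 0, 0, 0, -1], [0, 0, 0, 0, 0, 0, -1], [0, 0, 0, 0, 0, 0, -1]],
])

```text
time: 9.4
eef_pos: [0.6906, -0.225, 0.3721]
tcp_rot: [-0.197, 0.454, -0.271, 0.825]
contact_force: [-0.5, 0.3, -2.3]
opening: 0.545
finger_force: 72.2
```

```bash
cat >> h.py <<'E'
OFF=np.array([.670,-.2053,.0491])-np.r_[BOT,0]
def P(h,psi=60):
    return tool(psi,45),np.r_[COA,.008+h]+Rot.from_euler('z',psi-20,degrees=True).apply(OFF)
E
python3 - <<'E'
from h import *
from fk import *
s,R,p=st();q0=s["qpos"];bt=tool(20,45).T@[0,0,1.]
q1=ik(*P(.14),[.08,.1,2.1,1.1,.75,-.2]);print(q0,q1,P(.14)[1],ik(*P(0),q1),ik(*P(.0),[.08,.1,2.1,1.1,.75,-.2]))
for t in np.linspace(0,1,7):
    A,x=fk(q0+t*(q1-q0));print("   tcp",x,"tilt",np.degrees(np.arccos(A.apply(bt)[2])).round(),"a",A.as_matrix()[:,2],"b",A.apply(bt))
jrows(q0,q1,20,fk)
E
```

```text
[-0.663  0.308  2.044  2.509  1.484  1.354] [ 0.08   0.003  2.104  0.966  0.787 -0.023] [0.561 0.29  0.197] [ 0.08   0.23   2.171  1.271  0.655 -0.426] [ 0.08   0.23   2.171  1.271  0.655 -0.426]
   tcp [ 0.696 -0.232  0.365] tilt 145.0 a [0.857 0.078 0.51 ] b [-0.295 -0.499 -0.815]
   tcp [ 0.723 -0.097  0.341] tilt 122.0 a [0.875 0.363 0.319] b [-0.282 -0.798 -0.532]
   tcp [0.716 0.027 0.309] tilt 99.0 a [0.799 0.594 0.097] b [-0.14  -0.979 -0.152]
   tcp [0.685 0.129 0.274] tilt 75.0 a [ 0.665  0.734 -0.139] b [ 0.055 -0.962  0.266]
   tcp [0.642 0.205 0.24 ] tilt 50.0 a [ 0.519  0.772 -0.367] b [ 0.194 -0.74   0.644]
   tcp [0.598 0.256 0.212] tilt 25.0 a [ 0.405  0.721 -0.562] b [ 0.187 -0.379  0.906]
   tcp [0.561 0.29  0.197] tilt nan a [ 0.354  0.612 -0.707] b [ 0. -0.  1.]
[-1.677, 3.828, 1.013, -0.103, -0.017, -0.066] 0.124
[-1.976, 3.566, 1.09, -0.101, -0.025, -0.072] 0.126
[-2.244, 3.268, 1.156, -0.097, -0.033, -0.077] 0.129
[-2.474, 2.937, 1.21, -0.094, -0.04, -0.083] 0.131
[-2.662, 2.579, 1.252, -0.089, -0.046, -0.088] 0.134
[-2.805, 2.201, 1.28, -0.084, -0.052, -0.094] 0.136
[-2.898, 1.808, 1.295, -0.078, -0.056, -0.099] 0.138
[-2.939, 1.41, 1.297, -0.073, -0.06, -0.104] 0.141
[-2.929, 1.013, 1.285, -0.066, -0.063, -0.11] 0.143
[-2.866, 0.625, 1.259, -0.06, -0.066, -0.115] 0.145
[-2.754, 0.255, 1.22, -0.054, -0.067, -0.12] 0.148
[-2.594, -0.091, 1.169, -0.048, -0.068, -0.125] 0.15
[-2.39, -0.406, 1.106, -0.042, -0.067, -0.13] 0.152
[-2.148, -0.682, 1.031, -0.037, -0.066, -0.134] 0.154
[-1.873, -0.914, 0.946, -0.032, -0.065, -0.138] 0.156
[-1.573, -1.098, 0.852, -0.027, -0.063, -0.142] 0.158
[-1.255, -1.23, 0.749, -0.023, -0.06, -0.146] 0.159
[-0.927, -1.307, 0.639, -0.02, -0.057, -0.149] 0.161
[-0.598, -1.33, 0.524, -0.017, -0.054, -0.153] 0.163
[-0.276, -1.298, 0.404, -0.015, -0.05, -0.155] 0.164<stdin>:6: RuntimeWarning: invalid value encountered in arccos
```

>>> send_rows([
  [[-1.68, 3.83, 1.01, -0.103, -0.017, -0.066, -1], [-1.98, 3.57, 1.09, -0.101, -0.025, -0.072, -1], [-2.24, 3.27, 1.16, -0.097, -0.033, -0.077, -1], [-2.47, 2.94, 1.21, -0.094, -0.04, -0.083, -1], [-2.66, 2.58, 1.25, -0.089, -0.046, -0.088, -1], [-2.8, 2.2, 1.28, -0.084, -0.052, -0.094, -1], [-2.9, 1.81, 1.3, -0.078, -0.056, -0.099, -1], [-2.94, 1.41, 1.3, -0.073, -0.06, -0.104, -1], [-2.93, 1.01, 1.28, -0.066, -0.063, -0.11, -1], [-2.87, 0.62, 1.26, -0.06, -0.066, -0.115, -1]],
])

```text
time: 10.65
eef_pos: [0.6788, 0.1371, 0.2807]
tcp_rot: [0.733, -0.183, 0.308, -0.578]
contact_force: [-0.1, -0.1, -1.3]
opening: 0.549
finger_force: 72.1
```

>>> send_rows([
  [[-2.75, 0.25, 1.22, -0.054, -0.067, -0.12, -1], [-2.59, -0.09, 1.17, -0.048, -0.068, -0.125, -1], [-2.39, -0.41, 1.11, -0.042, -0.067, -0.13, -1], [-2.15, -0.68, 1.03, -0.037, -0.066, -0.134, -1], [-1.87, -0.91, 0.95, -0.032, -0.065, -0.138, -1], [-1.57, -1.1, 0.85, -0.027, -0.063, -0.142, -1], [-1.25, -1.23, 0.75, -0.023, -0.06, -0.146, -1], [-0.93, -1.31, 0.64, -0.02, -0.057, -0.149, -1], [-0.6, -1.33, 0.52, -0.017, -0.054, -0.153, -1], [-0.28, -1.3, 0.4, -0.015, -0.05, -0.155, -1]],
])

```text
time: 11.9
eef_pos: [0.5539, 0.2976, 0.2044]
tcp_rot: [0.799, 0.464, 0.331, -0.19]
contact_force: [-0.2, 0.9, -3.1]
opening: 0.549
finger_force: 72.0
```

>>> send_rows([
  [[0, 0, 0, 0, 0, 0, -1], [0, 0, 0, 0, 0, 0, -1], [0, 0, 0, 0, 0, 0, -1]],
])

```text
time: 12.28
eef_pos: [0.5551, 0.2966, 0.2043]
tcp_rot: [0.801, 0.461, 0.331, -0.191]
contact_force: [-0.7, -0.1, -1.7]
opening: 0.546
finger_force: 72.1
```

```bash
python3 - <<'E'
from h import *
s,R,p=st();print(s["opening"],s["finger_force"],s["contact_force"],p,P(.14)[1])
rows(*P(.14),2);rows(*P(.04),8)
w=ctrl.read_camera("wrist")["img"];S=ctrl.read_camera("side")["img"]
cv2.imwrite("pics/pre.png",np.hstack([cv2.resize(w,(400,300)),cv2.resize(S,(400,300))])[:,:,::-1])
E
```

```text
0.5458428678017857 72.05366313457489 [-0.686 -0.086 -1.69 ] [0.555 0.297 0.204] [0.561 0.29  0.197]
q [ 0.091 -0.019  2.11   0.952  0.787  0.007] p [0.555 0.297 0.204] t 12.275 
N 2 row [-0.369, 0.408, 0.141, 0.001, 0.0, -0.001] 
path [[0.5578188638185853, 0.2931219428610326, 0.2007085142398392]]
q [ 0.091 -0.019  2.11   0.952  0.787  0.007] p [0.555 0.297 0.204] t 12.275 
N 8 row [-0.976, 0.103, 0.919, 0.0, 0.0, -0.0] 
path [[0.5557770676623638, 0.2957088769470808, 0.19091631624873462], [0.5571241491771057, 0.2939856562803436, 0.16411098077248254], [0.5584816580166804, 0.29226226298143926, 0.13730618244539533], [0.5598495941100142, 0.29053870416543653, 0.11050192487462158]]
```

View pics/pre.png

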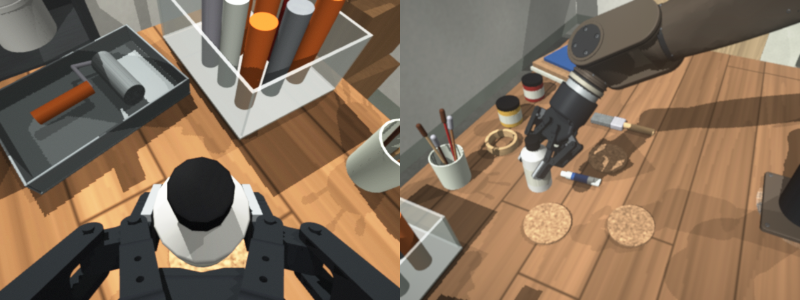

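In the wrist inset the bottle is still straight in the grip (cap at (200,193)) and above the leftmost cork. In the side inset it hangs upright at (537,165). Time to lower it.

>>> send_rows([
  [[-0.98, 0.1, 0.92, 0, 0, 0, -1], [-0.98, 0.1, 0.92, 0, 0, 0, -1], [-0.98, 0.1, 0.92, 0, 0, 0, -1], [-0.98, 0.1, 0.92, 0, 0, 0, -1], [-0.98, 0.1, 0.92, 0, 0, 0, -1], [-0.98, 0.1, 0.92, 0, 0, 0, -1], [-0.98, 0.1, 0.92, 0, 0, 0, -1], [-0.98, 0.1, 0.92, 0, 0, 0, -1], [0, 0, 0, 0, 0, 0, -1], [0, 0, 0, 0, 0, 0, -1]],
])

```text
time: 13.62
eef_pos: [0.5602, 0.2902, 0.0972]
tcp_rot: [0.8, 0.461, 0.331, -0.191]
contact_force: [-0.4, -0.2, -2.2]
opening: 0.548
finger_force: 72.1
```

```bash
python3 - <<'E'
from h import *
s,R,p=st();print(s["contact_force"],p,P(.04)[1],s["wrist_torque"])
rows(*P(.004),6)
T=ctrl.read_camera("top");S=ctrl.read_camera("side")
cv2.imwrite("pics/low.png",np.hstack([T["img"][90:390,60:460],S["img"][200:500,100:500][:280] if 0 else S["img"][180:480,100:500]])[:,:,::-1])
E
```

```text
[-0.382 -0.229 -2.174] [0.56  0.29  0.097] [0.561 0.29  0.097] [-0.454  0.284 -0.023]
q [ 0.077  0.169  2.147  1.168  0.686 -0.297] p [0.56  0.29  0.097] t 13.625 
N 6 row [-0.428, 0.008, 0.422, 0.0, 0.0, -0.0] 
path [[0.5602911890557992, 0.29007853728305016, 0.0911736706326423], [0.5603893568239591, 0.28991652819009606, 0.07914421746679534], [0.5604879854592012, 0.2897563059217828, 0.06711474413903665]]
```

View pics/low.png

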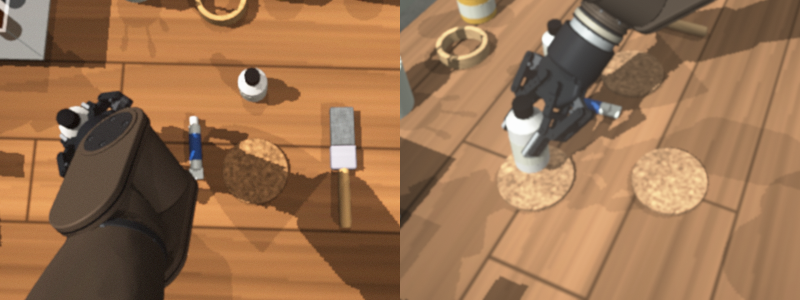

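The side crop shows the bottle upright just above the target cork, its base at (533,165) over the cork's centre near (536,180). The short bottle stands untouched in the top crop at (252,85). I'll continue down gently.

>>> send_rows([
  [[-0.43, 0.01, 0.42, 0, 0, 0, -1], [-0.43, 0.01, 0.42, 0, 0, 0, -1], [-0.43, 0.01, 0.42, 0, 0, 0, -1], [-0.43, 0.01, 0.42, 0, 0, 0, -1], [-0.43, 0.01, 0.42, 0, 0, 0, -1], [-0.43, 0.01, 0.42, 0, 0, 0, -1], [0, 0, 0, 0, 0, 0, -1], [-0.14, 0, 0.14, 0, 0, 0, -1], [0, 0, 0, 0, 0, 0, -1], [0, 0, 0, 0, 0, 0, -1]],
])

```text
time: 14.98
eef_pos: [0.5604, 0.2894, 0.0592]
tcp_rot: [0.8, 0.462, 0.331, -0.191]
contact_force: [-0.4, -0.3, -1.0]
opening: 0.542
finger_force: 72.1
```

>>> send_rows([
  [[-0.07, 0, 0.07, 0, 0, 0, -1], [0, 0, 0, 0, 0, 0, -1], [-0.07, 0, 0.07, 0, 0, 0, -1], [0, 0, 0, 0, 0, 0, -1], [0, 0, 0, 0, 0, 0, -1]],
])

```text
time: 15.6
eef_pos: [0.5604, 0.2895, 0.0572]
tcp_rot: [0.8, 0.462, 0.331, -0.191]
contact_force: [0.5, -0.6, -1.0]
opening: 0.55
finger_force: 72.1
```

>>> send_rows([
  [[-0.07, 0, 0.07, 0, 0, 0, -1], [0, 0, 0, 0, 0, 0, -1], [0, 0, 0, 0, 0, 0, -1]],
])

```text
time: 15.98
eef_pos: [0.5608, 0.2898, 0.0572]
tcp_rot: [0.8, 0.462, 0.332, -0.191]
contact_force: [-3.6, -2.6, 5.3]
opening: 0.548
finger_force: 72.3
```

>>> send_rows([
  [[0, 0, 0, 0, 0, 0, 0.2], [0, 0, 0, 0, 0, 0, 0.4], [0, 0, 0, 0, 0, 0, 0.7], [0, 0, 0, 0, 0, 0, 1], [0, 0, 0, 0, 0, 0, 1], [0, 0, 0, 0, 0, 0, 1], [0, 0, 0, 0, 0, 0, 1]],
], force=20)

```text
time: 16.85
eef_pos: [0.5603, 0.2894, 0.056]
tcp_rot: [0.8, 0.462, 0.331, -0.191]
contact_force: [0.2, -0.2, -0.0]
opening: 1.003
finger_force: 0.0
```

>>> send_rows([
  [[0, 0, -1, 0, 0, 0, 1], [0, 0, -2, 0, 0, 0, 1], [0, 0, -2.5, 0, 0, 0, 1], [0, 0, -3, 0, 0, 0, 1], [0, 0, -3, 0, 0, 0, 1], [0, 0, -2, 0, 0, 0, 1], [0, 0, 0, 0, 0, 0, 1], [0, 0, 0, 0, 0, 0, 1]],
])

```text
time: 17.85
eef_pos: [0.5123, 0.2069, 0.1513]
tcp_rot: [0.801, 0.461, 0.331, -0.191]
contact_force: [0.7, 0.1, 0.7]
opening: 0.998
finger_force: 0.0
```

```bash
python3 - <<'E'
from h import *
s,R,p=st();print(s["contact_force"],p,s["opening"])
T=ctrl.read_camera("top");S=ctrl.read_camera("side");w=ctrl.read_camera("wrist")
X=lambda c,P:(lambda x:(c["fx"]*x[0]/x[2]+c["cx"],c["fy"]*x[1]/x[2]+c["cy"]))(np.array(c["R"])@P+np.array(c["t"]))
print(X(S,np.r_[COA,.118]),X(T,np.r_[COA,.118]))
u,v=map(int,X(S,np.r_[COA,.118]));cb=blob(dark(S["img"]),u,v,20);print(cb[:2],plane(S,*cb[0],.118),COA)
b=S["img"][200:420,120:420];t=T["img"][120:340,90:390]
cv2.imwrite("pics/end.png",np.hstack([cv2.resize(w["img"],(293,220)),t[:, :240],b[:,:260]])[:,:,::-1])
E
```

```text
[0.712 0.137 0.715] [0.512 0.207 0.151] 0.9975970846502225
(np.float64(227.78500561486624), np.float64(306.4359120806917)) (np.float64(140.95646430165476), np.float64(214.36763215897065))
(array([226.514, 306.432]), [217, 296, 20, 21, 317]) [0.553 0.275 0.118] [0.551 0.274]
```

View pics/end.png

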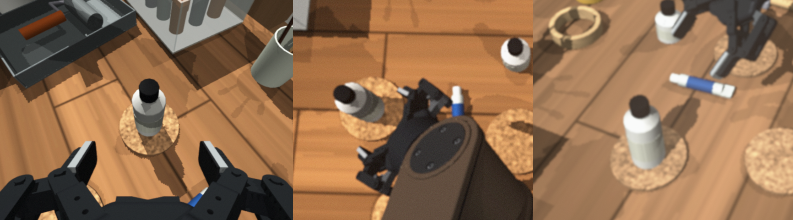

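The last picture shows the bottle upright on the leftmost cork, with cork visible all around its base. Its cap is about 2 mm from the expected point, the short bottle still stands where it was, and the gripper is clear. I'm handing it in.

```bash
python3 -c "
from plant import ctrl
print(ctrl.sign_off())"
```

```text
the job is handed in; nothing more can be done
None
```

The tall bottle was turned over to about 145°, held there for over a second, and now stands upright near the centre of the leftmost cork coaster; the short bottle was left where it was, and the job was handed in at about 18 s.

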